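# Lock a casting tray into its bench holder

### The arm

A 6-joint arm with a two-finger parallel gripper is mounted at the origin on the work surface. World frame = base frame: x ahead of the robot, y to its left, z up, the work surface at z = 0. Lengths are in m, angles in rad, forces in N, time in s.
With the tool pointing down it reaches from about 0.35 to 0.925 m from the base axis. Payload 6.4 kg.
Tool frame: the origin (TCP) lies between the finger pads; the fingertips stand 14 mm ahead of it and the grasp point (between the pads) lies 5 mm behind it (tcp_to_tips is the distance from the TCP to the fingertips, in m); z points along the fingers, y is the line along which they close (so a half turn about z gives the same grasp; the last joint's range is limited). The gripper opens to 85 mm and grips with 20 to 120 N. Pads are 22 mm wide; open, the fingers measure 114 mm over their backs; the gripper's body (76 mm by 85 mm) begins 54 mm behind the grasp point. The pads swing forward as they close: fully open they stand 13 mm farther back than shut.
Start: joints at [1.011, 0.245, 1.558, -0, 1.339, -0.174], TCP at [0.245, 0.602, 0.223] pointing down, gripper open.
Joint ranges: [-3.13, 3.13], [-1.02, 2.26], [0.13, 2.54], [-0.95, 4.09], [0.21, 2.88], [-2.74, 2.74]. Speed limits (rad/s): [2.57, 2.57, 3.14, 3.14, 3.14, 3.14].

### API

Orientations are given as a rotation vector (axis times angle).
In Python, from bench import observe, get_image, camera_params, close_job, tcp_to_tips gives the robot as it stands.
- The arm moves only by the tool carry_out, never from a script. Its arguments are lists of equal length, an entry for each row: "translation": the shift along the tool's x, y, z in mm, a list of three; "turn": the turn, a rotation vector about the tool's x, y, z in rad, a list of three; "hand": the opening, from 0 (shut) to 1 (fully open). A call has 1 to 20 rows; each row shifts and turns the commanded pose from where the row before left it, along the tool's axes as they then stand; what a row does not reach is not made up. A row lasts 1/10 s, in which the tool goes at most 50 mm and 8.59 degrees, less where a joint would pass 70% of its speed; a pose out of reach is approached as far as the arm can. A call with a gripper value outside its range is refused whole. The fingers move at their own pace and stop on an object; the grip force is fixed at half the most. Time passes only in rows, so rows that do not move let the fingers close. It gives the time, the measured TCP pose, the force, the opening and the grip force at its end, in the units of the state.
- observe(): the state, without advancing time (a new reading comes with each control period).
- get_image(name): name is "scene" or "top"; returns the picture (420x560x3 uint8, red, green, blue); there is no depth.
- camera_params(name): a dict with "vfov" (degrees; the focal length in pixels is half the picture's height over the tangent of half this angle, whatever the lens; pixels are square), "cx", "cy" (the principal point, pixels), "R" (3x3) and "t" (3): a world point X has camera coordinates R X + t. Camera axes: x right, y down, z forward; pixel columns grow to the right and rows downward; lengths in m; the calibration is good to about 2 mm. A picture is of the moment at which its call begins. camera_params takes no time and is no camera call.
- close_job(): hands the job in; it is judged then, once.
The state is a dict: "t": time; "qpos": joint angles; "qd": joint speeds; "joint_torque": joint torques, N m; "ee_pos": TCP position; "orientation": TCP orientation; "contact_force": force on the tool from outside, world axes, zero at the start; "ft_torque": the same for the moment, N m; "width": finger opening in m; "grip_force": force on a finger pad.
Only numpy, scipy, OpenCV 4.12 (cv2) and the standard library are available. Lean on these libraries where they do the work, as an engineer would, in place of code of your own. Each camera call takes 0.05 s, during which the arm holds its last target. There are 200 camera calls.

### The job

Slide the loaded casting tray by its handle into the slotted holder until it is fully home against the stop, with its pieces still in it. Then screw the knurled brass cap on the holder's bridge down (clockwise from above) until it bottoms out, so that its pin locks the tray, back it off a quarter turn, and finish while still gripping the cap there. Do not disturb the other things on the bench.

Things in the scene. Friction and masses are not known exactly. Their poses are not given: they have to be found in the camera images.
- holder: Aluminium tray holder fixed to the bench, without a floor: the tray slides on the bench. Origin on the bench, where the tray's origin lies when fully home; +x is the slide-in direction, z up. Two side rails, 88 mm apart inside, 104 mm outside, x -58 to 58 mm, 19 mm high; their lips overhang the tray edges from 15 mm above the bench. Stop wall, 26 mm high, at x = 55 mm.
- holder_mouth (a point): Middle of the holder's open end, on the bench at x = -90 mm, y = 0 of the holder. Flared guides 18 mm high, 118 mm wide overall, lead from here into the rails.
- bridge (a point): Top middle of the holder's dark cross bridge, at x = -41 mm, y = 0 of the holder, 40 mm above the bench. The bridge is 26 mm wide (x), 8 mm thick, spans the rails; the cap's thread spigot stands here and the cap bottoms out on this face.
- tray: Loose flat steel tray 110 x 84 mm (x, y), walls 3 mm thick, 11 mm high, floor 2.5 mm, 0.24 to 0.42 kg. Origin at the centre of its underside; the +x end goes in first. A cross wall at x = -31.5 mm leaves an empty bay at the -x end, into which the holder's pin drops; the pieces lie in the other bay. A bar 10 mm wide runs out from the -x end to the handle.
- tray_handle (a point): Grip point in the tray's upright dark wooden handle block, at x = -125 mm, y = 0, 34 mm above the tray's underside. The block is 24 mm long (x), 12 mm wide (y), from 2 to 44 mm above the underside; pinch it across y.
- cap: Knurled brass cap, a cylinder 34 mm in diameter, 34 mm high, on a vertical thread over the bridge. Origin at the centre of its underside, 40 mm above the bench when bottomed out. Right-hand quick thread, 16 mm lead: clockwise from above lowers it 2.55 mm per rad. Stays where left; turning takes about 0.05 N m.
- pin_tip (a point): Lower end of the cap's steel pin, 8 mm in diameter, on the cap's axis, 36 mm below the cap's underside: 4 mm above the bench when bottomed out, high enough at the start to pass over the tray walls and pieces. Turned down, it stands before the tray's cross wall and locks the tray in.
- cap_turn (a joint): Angle of the cap in rad: 0 = bottomed out (hard stop), growing as it is unscrewed (anticlockwise from above); starts 3.9 to 5.1; top limit 6.1. A quarter turn back from the bottom is 1.57.
- ring_a: Brass ring, 24 mm outside diameter, 6 mm high, lying loose in the tray. Origin at underside centre.
- ring_b: Steel ring, 28 mm outside diameter, 5 mm high, lying loose in the tray. Origin at underside centre.
- bezel: Small brass block 18 x 14 x 6 mm lying loose in the tray. Origin at underside centre.
- torch: Bystander: black hand torch on a 75 mm square steel foot, 120 mm high. Origin at underside centre.
- dish: Bystander: low round green tin dish, 60 mm diameter, 10 mm high, with white bits. Origin at underside centre.
- jar: Bystander: glass jar with a brass lid, 48 mm diameter, 60 mm high, loose on the bench (not the cap of the task). Origin at underside centre.
- block: Bystander: black charcoal block 80 x 50 x 28 mm. Origin at underside centre.
- anvil: Bystander: flat steel bench block 60 x 60 x 18 mm. Origin at underside centre.
- tool: Bystander: screwdriver lying on the bench, 150 mm long. Origin on its underside.
- loupe: Bystander: black eye loupe, 28 mm diameter, 22 mm high. Origin at underside centre.
There are look-alikes about, which are no part of the job. What is meant by the tray is not red, and is the smaller of those in its own colour.

How it is judged:
On the way, in this order (a step that is already met when the one before it is completed fails the run):
1. the tray is fully home in the holder (x of tray in the frame of holder between -0.0035 and 0.003 m and y of tray in the frame of holder between -0.005 and 0.005 m and angle between the x axis of tray and the x axis of holder, either way round below 0.1 rad and z of tray in the frame of holder below 0.005 m), for 0.2 s.
2. with the tray home, the cap is bottomed out (all of step 1 and value of joint cap_turn below 0.08 rad), for 0.1 s.
At the end, for the whole second after the job is handed in: Tray home against the stop (within 3.5 mm), straight, flat, pieces in it; the cap was bottomed out (within 0.08 rad) and now stands still a quarter turn back (1.20 to 1.94 rad), still gripped by the fingers (over 2 N, gripper within 25 mm of its axis) (all of step 1 and value of joint cap_turn between 1.2 and 1.94 rad and velocity of joint cap_turn between -0.1 and 0.1 rad/s and contact force between the fingers and cap above 2 N and horizontal distance between the grasp point and cap below 0.025 m and linear speed of tray below 0.02 m/s); the arm keeps its last pose, push and grip.
It fails at once if a piece leaves the tray (x of any of ring_a, ring_b, bezel in the frame of tray above 0.06 m or x of any of ring_a, ring_b, bezel in the frame of tray below -0.06 m or y of any of ring_a, ring_b, bezel in the frame of tray above 0.045 m or y of any of ring_a, ring_b, bezel in the frame of tray below -0.045 m or z of any of ring_a, ring_b, bezel in the frame of tray above 0.03 m).
It fails at once if the tray is tipped (angle between tray's own z axis and vertical above 0.35 rad).
It fails at once if a bystander is disturbed (moved over 25 mm) (distance of any of torch, dish, jar, block, anvil, tool, loupe from where it was at the start of the episode above 0.025 m).
It also fails if it takes over 72 s, if anything falls off the work surface, if the arm or the gripper's body presses on something with over 40 N, if the wrist force passes 120 N, or if a joint passes its speed limit or range.

## Working session

There is one attempt and no reset: what is moved stays moved. The work goes in short steps, Python scripts to look and compute and a tool call to move; the robot and the scene stay as the last step left them, time stands still between calls to the robot, and variables do not carry over. Pictures are saved under pics/ and viewed, at most 10 in all, crops included, and the job is handed in when it is done.

Besides the shell and the picture viewer there is one more tool, called as name(argument=value, ...) on one line, values as JSON. carry_out: Moves the arm, as the interface text tells. Its arguments: {"type":"object","properties":{"translation":{"type":"array"},"turn":{"type":"array"},"hand":{"type":"array"}},"required":["translation","turn","hand"]}

```bash
mkdir -p pics
cat > h.py <<'E'
import numpy as np,cv2
from bench import *
def save(n,f):
    im=get_image(n); cv2.imwrite('pics/'+f,cv2.cvtColor(im,cv2.COLOR_RGB2BGR)); return im
def ray(n,u,v,z):
    p=camera_params(n);R=np.array(p['R']);t=np.array(p['t']);f=210/np.tan(np.radians(p['vfov'])/2)
    c=-R.T@t; d=R.T@np.array([(u-p['cx'])/f,(v-p['cy'])/f,1]); return c+d*(z-c[2])/d[2]
def proj(n,X):
    p=camera_params(n);R=np.array(p['R']);t=np.array(p['t']);f=210/np.tan(np.radians(p['vfov'])/2)
    q=R@np.array(X)+t; return q[:2]/q[2]*f+[p['cx'],p['cy']]
E
python3 - <<'E'
from h import *
save('scene','s0.png');save('top','t0.png');s=observe();print(s)
for n in('scene','top'):
    p=camera_params(n);print(n,p);print(-np.array(p['R']).T@p['t'])
E
```

```text
{'t': 0.1, 'qpos': array([ 1.01088401e+00,  2.45753675e-01,  1.55891044e+00,  1.55363228e-05,
        1.33869407e+00, -1.74081215e-01]), 'qd': array([-9.48158262e-04, -1.47291182e-03, -2.54519590e-03, -2.51686044e-04,
       -8.39345117e-04, -1.46081758e-05]), 'joint_torque': array([ 8.11269865e-05, -4.30672431e+01, -3.27128291e+01, -1.16526462e-04,
        2.83857058e-03, -9.03100698e-06]), 'ee_pos': array([0.24431232, 0.60177565, 0.22177464]), 'orientation': array([-6.02190995e-01, -3.08267662e+00,  2.57956908e-03]), 'contact_force': array([ 0.21586477, -0.23323554, -0.92755401]), 'ft_torque': array([ 0.02585468, -0.02800613, -0.00799716]), 'grip_force': 0.0, 'width': 0.0854128669302919}
scene {'vfov': 53.838435873828885, 'cx': 279.14894239200044, 'cy': 205.2697352121986, 'R': array([[-0.69057056,  0.72326453, -0.0008478 ],
       [ 0.61010466,  0.58189556, -0.53774516],
       [-0.38843867, -0.37186822, -0.84310701]]), 't': array([ 0.39046167, -0.25800046,  1.34215517])}
[0.94839359 0.36682709 0.99317297]
top {'vfov': 47.32379299539316, 'cx': 283.2865100076677, 'cy': 208.13826456120114, 'R': array([[ 0.02624788, -0.99939355, -0.02288204],
       [-0.99660022, -0.02437256, -0.07870178],
       [ 0.07809636,  0.02487   , -0.99663556]]), 't': array([-0.04492496,  0.53585188,  1.30049265])}
[ 0.43364555 -0.06418089  1.33726174]
```

View pics/t0.png

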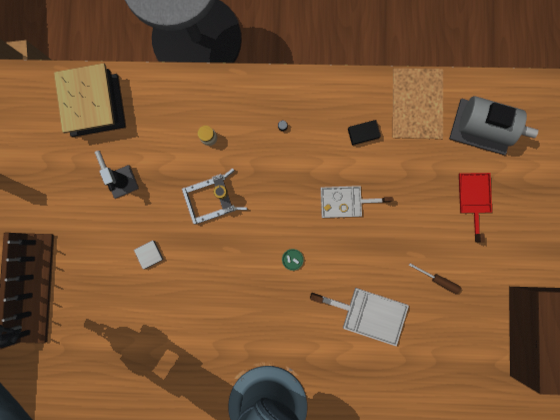

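View pics/s0.png

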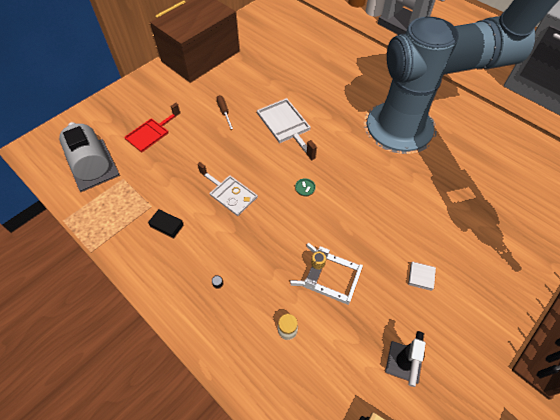

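The top view shows the loaded tray at (342,202) with its handle at (388,200). The holder is at about (210,200), with its stop to the left and the cap near (220,191). The bigger silver tray at (377,316) and the red one are the look-alikes.

Run:
```python
from h import *
t=cv2.imread('pics/t0.png');s=cv2.imread('pics/s0.png')
a=cv2.resize(t[160:235,170:270],None,fx=4,fy=4,interpolation=cv2.INTER_CUBIC)
b=cv2.resize(t[160:235,310:410],None,fx=4,fy=4,interpolation=cv2.INTER_CUBIC)
c=cv2.resize(s[230:305,285:385],None,fx=4,fy=4,interpolation=cv2.INTER_CUBIC)
d=cv2.resize(s[155:230,180:280],None,fx=4,fy=4,interpolation=cv2.INTER_CUBIC)
cv2.imwrite('pics/c0.png',np.vstack([np.hstack([a,b]),np.hstack([c,d])]))
# tray mask in top
hsv=cv2.cvtColor(t,cv2.COLOR_BGR2HSV)
m=((hsv[...,1]<70)&(hsv[...,2]>110)).astype(np.uint8)
m=cv2.morphologyEx(m,cv2.MORPH_CLOSE,np.ones((3,3)))
for cn in cv2.findContours(m,cv2.RETR_EXTERNAL,cv2.CHAIN_APPROX_NONE)[0]:
    r=cv2.minAreaRect(cn)
    if cv2.contourArea(cn)>30 and 160<r[0][0]<410 and 150<r[0][1]<250:
        print(r,cv2.contourArea(cn)); print([ray('top',u,v,.011)[:2].round(4).tolist() for u,v in cv2.boxPoints(r)], ray('top',*r[0],.011))
```

```text
((350.78656005859375, 200.9505157470703), (30.78493309020996, 60.53217315673828), 87.79740142822266) 1238.0
[[0.5998, -0.1315], [0.6102, -0.2989], [0.5247, -0.303], [0.5142, -0.1365]] [ 0.5621177  -0.21759553  0.011     ]
((213.20001220703125, 197.10000610351562), (43.323204040527344, 55.3398551940918), 71.56504821777344) 470.5
[[0.5947, 0.2596], [0.6474, 0.1139], [0.5329, 0.0717], [0.4806, 0.2164]] [0.56368179 0.16533793 0.011     ]
```

View pics/c0.png

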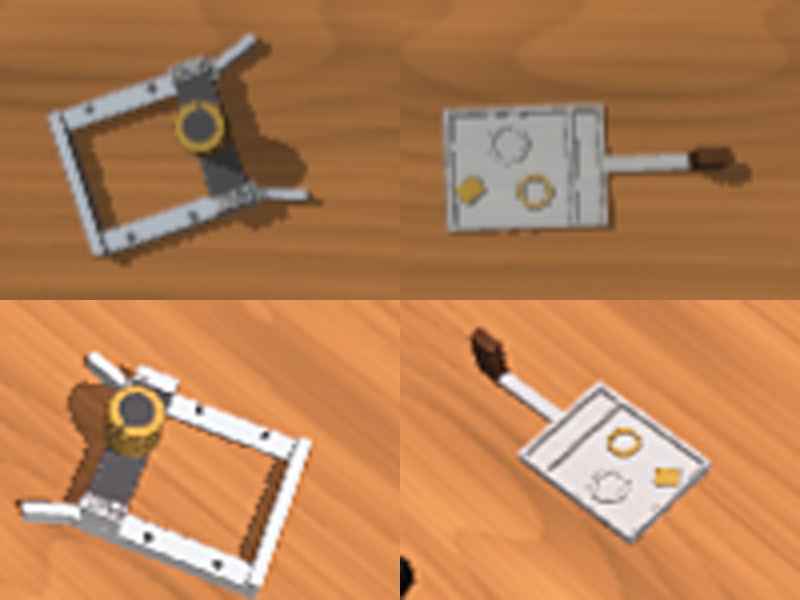

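The crop gives the holder corners and flare tips, the tray rim corners, and the handle, in both views. Next I triangulate these points.

```bash
cat >> h.py <<'E'
def tri(a,b):
    A=[];B=[]
    for n,(u,v) in(('top',a),('scene',b)):
        c0=ray(n,u,v,0.);c1=ray(n,u,v,.1);d=(c1-c0)/np.linalg.norm(c1-c0);P=np.eye(3)-np.outer(d,d);A.append(P);B.append(P@c0)
    return np.linalg.lstsq(np.vstack(A),np.hstack(B),rcond=None)[0]
E
python3 - <<'E'
from h import *
T=lambda x,y:(x/4+170,y/4+160); T2=lambda x,y:((x-400)/4+310,y/4+160)
S=lambda x,y:(x/4+285,(y-300)/4+230); S2=lambda x,y:((x-400)/4+180,(y-300)/4+155)
P=[('stopR(top)',T(50,115),S(255,595),.026),('stopL',T(97,255),S(310,440),.026),('flA',T(256,37),S(22,508),.018),('flB',T(309,196),S(90,355),.018),
('cap',T(200,125),S(136,409),.0855),
('tr1',T2(443,107),S2(632,541),.011),('tr2',T2(605,104),S2(520,458),.011),('tr3',T2(608,228),S2(600,383),.011),('tr4',T2(447,232),S2(709,463),.011),('handle',T2(709,156),S2(482,338),.044)]
for n,a,b,z in P: print(n,tri(a,b).round(4),ray('top',*a,z).round(4)[:2],ray('scene',*b,z).round(4)[:2])
E
```

```text
stopR(top) [0.5849 0.2533 0.0096] [0.5834 0.2489] [0.5905 0.2557]
stopL [0.4862 0.2151 0.0216] [0.4874 0.2122] [0.4868 0.2176]
flA [0.6426 0.1112 0.01  ] [0.6423 0.1089] [0.6441 0.1144]
flB [0.5319 0.0704 0.0095] [0.5322 0.0684] [0.5346 0.0741]
cap [0.5715 0.1367 0.0833] [0.5723 0.135 ] [0.5714 0.1386]
tr1 [ 0.5983 -0.1317  0.0051] [ 0.5998 -0.1337] [ 0.5984 -0.1263]
tr2 [ 0.6038 -0.2453 -0.0016] [ 0.6045 -0.2459] [ 0.6061 -0.235 ]
tr3 [ 0.518  -0.2495  0.0017] [ 0.5183 -0.2491] [ 0.5213 -0.2427]
tr4 [ 0.5129 -0.1382  0.0036] [ 0.5128 -0.1382] [ 0.5157 -0.134 ]
handle [ 0.5672 -0.3122  0.0456] [ 0.5666 -0.3118] [ 0.5672 -0.3142]
```

```bash
cat >> h.py <<'E'
from scipy.spatial.transform import Rotation as Ro
def goto(x,y,z,yaw=None,show=True):
    "yaw: desired direction (deg) of tool x axis seen from above; prints turn about tool z, then shift in turned tool axes"
    s=observe();R=Ro.from_rotvec(s['orientation']);M=R.as_matrix()
    cur=np.degrees(np.arctan2(M[1,0],M[0,0])); yaw=cur if yaw is None else yaw
    d=(yaw-cur+180)%360-180
    tiltv=np.cross(M[:,2],[0,0,-1]); 
    Rt=Ro.from_euler('z',d,degrees=True)*R
    sh=Rt.inv().apply(np.array([x,y,z])-s['ee_pos'])*1000
    print('t',s['t'],'pos',s['ee_pos'].round(4),'xyaw',cur.round(1),'tilt',np.degrees(np.linalg.norm(tiltv)).round(2),'q6',s['qpos'][5].round(3),'| turn z',(-np.radians(d)).round(4),'shift mm',sh.round(1),'F',s['contact_force'].round(1),'w',s['width'].round(4),'g',s['grip_force'])
E
python3 -c "
from h import *
print(tcp_to_tips())if callable(tcp_to_tips) else print(tcp_to_tips)
for y in (None,92.7,-87.3): goto(.566,-.314,.15,y)"
```

```text
0.014Traceback (most recent call last):
  File "<string>", line 4, in <module>
    for y in (None,92.7,-87.3): goto(.566,-.314,.15,y)
                                ~~~~^^^^^^^^^^^^^^^^^^
  File "h.py", line 25, in goto
    print('t',s['t'],'pos',s['ee_pos'].round(4),'xyaw',cur.round(1),'tilt',np.degrees(np.linalg.norm(tiltv)).round(2),'q6',s['qpos'][5].round(3),'| turn z',(-np.radians(d)).round(4),'shift mm',sh.round(1),'F',s['contact_force'].round(1),'w',s['width'].round(4),'g',s['grip_force'])
                                                                                                                                                                                                                                                 ^^^^^^^^^^^^^^^^
AttributeError: 'float' object has no attribute 'round'
```

```bash
sed -i "s/s\['width'\].round(4)/round(s['width'],4)/" h.py; python3 -c "
from h import *
for y in (None,92.7,-87.3): goto(.566,-.314,.15,y)"
```

```text
t 0.1 pos [0.2443 0.6018 0.2218] xyaw 157.9 tilt 0.1 q6 -0.174 | turn z -0.0 shift mm [-642.7 -727.3   72.8] F [ 0.2 -0.2 -0.9] w 0.0854 g 0.0
t 0.1 pos [0.2443 0.6018 0.2218] xyaw 157.9 tilt 0.1 q6 -0.174 | turn z 1.1378 shift mm [-929.9  278.3   71. ] F [ 0.2 -0.2 -0.9] w 0.0854 g 0.0
t 0.1 pos [0.2443 0.6018 0.2218] xyaw 157.9 tilt 0.1 q6 -0.174 | turn z -2.0038 shift mm [ 929.9 -278.1   72.6] F [ 0.2 -0.2 -0.9] w 0.0854 g 0.0
```

carry_out(translation=[[0,0,0],[0,0,0],[0,0,0],[0,0,0],[0,0,0],[0,0,0],[0,0,0],[0,0,0],[-40,12,0],[-40,12,0],[-40,12,0],[-40,12,0],[-40,12,0],[-40,12,0],[-40,12,0],[-40,12,0],[-40,12,0],[-40,12,0],[-40,12,0],[-40,12,0]], turn=[[0,0,0.142],[0,0,0.142],[0,0,0.142],[0,0,0.142],[0,0,0.142],[0,0,0.142],[0,0,0.142],[0,0,0.142],[0,0,0],[0,0,0],[0,0,0],[0,0,0],[0,0,0],[0,0,0],[0,0,0],[0,0,0],[0,0,0],[0,0,0],[0,0,0],[0,0,0]], hand=[1,1,1,1,1,1,1,1,1,1,1,1,1,1,1,1,1,1,1,1])

```text
t: 2.1
ee_pos: [0.4119, 0.1282, 0.2226]
orientation: [-2.166, -2.275, -0.0]
contact_force: [0.9, -0.3, -1.0]
width: 0.0856
grip_force: 0.0
```

carry_out(translation=[[-40,12,0],[-40,12,0],[-40,12,0],[-40,12,0],[-40,12,0],[-40,12,0],[-40,12,0],[-40,12,0],[-40,12,0],[-40,12,0],[-40,12,0],[0,0,30],[0,0,30],[0,0,0],[0,0,0]], turn=[[0,0,0],[0,0,0],[0,0,0],[0,0,0],[0,0,0],[0,0,0],[0,0,0],[0,0,0],[0,0,0],[0,0,0],[0,0,0],[0,0,0],[0,0,0],[0,0,0],[0,0,0]], hand=[0.6,0.6,0.6,0.6,0.6,0.6,0.6,0.6,0.6,0.6,0.6,0.6,0.6,0.6,0.6])

```text
t: 3.6
ee_pos: [0.565, -0.3028, 0.1624]
orientation: [-2.165, -2.274, 0.0]
contact_force: [0.1, 0.5, 1.3]
width: 0.051
grip_force: 0.0
```

```bash
python3 -c "
from h import *
goto(.566,-.314,.029,92.7)
a=save('scene','s1.png')
c=cv2.resize(cv2.imread('pics/s1.png')[95:245,130:330],None,fx=4,fy=4,interpolation=cv2.INTER_CUBIC);cv2.imwrite('pics/c1.png',c)
save('top','t1.png')
s=observe();print(proj('scene',s['ee_pos']+[0,0,-.014]),proj('top',s['ee_pos']+[0,0,-.014]))"
```

```text
t 3.6 pos [ 0.565  -0.3028  0.1624] xyaw 92.8 tilt 0.09 q6 -0.718 | turn z 0.0021 shift mm [-11.4   0.6 133.4] F [0.1 0.5 1.3] w 0.051 g 0.0
[196.92421354 141.68038019] [392.26543715 194.83328797]
```

View pics/c1.png

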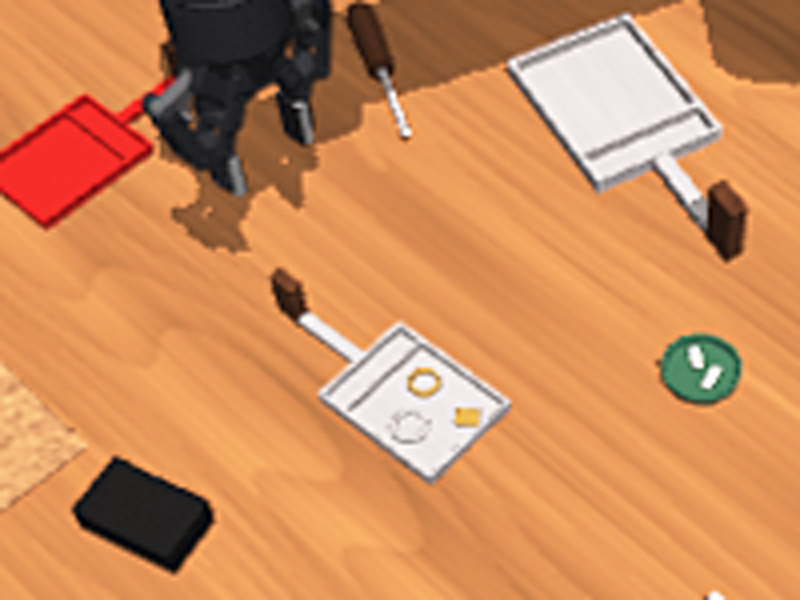

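The fingertips straddle the handle line, with their midpoint at crop (269,165) and the handle at (288,293), as expected. Descending now.

carry_out(translation=[[-10,0,20],[0,0,25],[0,0,25],[0,0,25],[0,0,20],[0,0,12],[0,0,6],[0,0,0],[0,0,0],[0,0,0],[0,0,0],[0,0,0],[0,0,0],[0,0,0]], turn=[[0,0,0],[0,0,0],[0,0,0],[0,0,0],[0,0,0],[0,0,0],[0,0,0],[0,0,0],[0,0,0],[0,0,0],[0,0,0],[0,0,0],[0,0,0],[0,0,0]], hand=[0.6,0.6,0.6,0.6,0.6,0.6,0.6,0.6,0.4,0.2,0,0,0,0])

```text
t: 5.1
ee_pos: [0.5664, -0.3139, 0.0307]
orientation: [2.165, 2.274, -0.0]
contact_force: [0.7, -2.4, 3.2]
width: 0.0093
grip_force: 58.8
```

Run:
```python
from h import *
goto(.6563,-.0956,.029,110.2)
save('top','t2.png');save('scene','s2.png')
a=cv2.resize(cv2.imread('pics/t2.png')[160:235,310:410],None,fx=4,fy=4,interpolation=cv2.INTER_CUBIC)
b=cv2.resize(cv2.imread('pics/s2.png')[145:220,180:280],None,fx=4,fy=4,interpolation=cv2.INTER_CUBIC)
cv2.imwrite('pics/c2.png',np.hstack([a,b]))
```

```text
t 5.1 pos [ 0.5664 -0.3139  0.0307] xyaw 92.8 tilt 0.13 q6 -0.729 | turn z -0.3036 shift mm [173.8 159.7   1.6] F [ 0.7 -2.4  3.2] w 0.0093 g 58.76135230064392
```

View pics/c2.png

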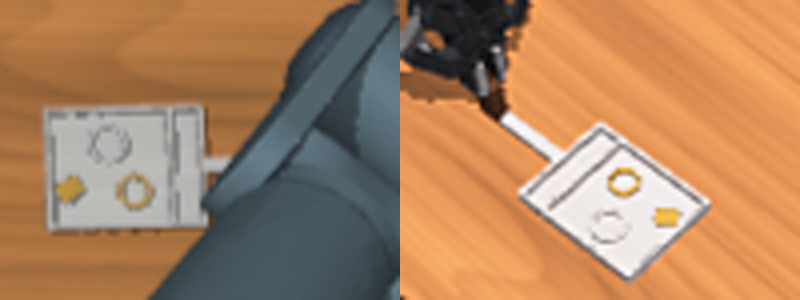

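carry_out(translation=[[0,0,0],[0,0,0],[0,0,0],[0,0,0],[0,0,0],[0,0,0],[5,5,0],[10,9,0],[12,11,0],[12,11,0],[12,11,0],[12,11,0],[12,11,0],[12,11,0],[12,11,0],[12,11,0],[12,11,0],[12,11,0],[12,11,0],[12,11,0]], turn=[[0,0,-0.03],[0,0,-0.055],[0,0,-0.065],[0,0,-0.065],[0,0,-0.055],[0,0,-0.03],[0,0,0],[0,0,0],[0,0,0],[0,0,0],[0,0,0],[0,0,0],[0,0,0],[0,0,0],[0,0,0],[0,0,0],[0,0,0],[0,0,0],[0,0,0],[0,0,0]], hand=[0,0,0,0,0,0,0,0,0,0,0,0,0,0,0,0,0,0,0,0])

```text
t: 7.2
ee_pos: [0.6483, -0.1134, 0.0298]
orientation: [-1.8, -2.574, 0.004]
contact_force: [-2.0, -3.9, 5.5]
width: 0.009
grip_force: 59.2
```

Run:
```python
from h import *
goto(.6563,-.0956,.030,110.2)
```

```text
t 7.2 pos [ 0.6483 -0.1134  0.0298] xyaw 110.1 tilt 0.13 q6 -0.693 | turn z -0.0025 shift mm [14.  13.6 -0.2] F [-2.  -3.9  5.5] w 0.009 g 59.189311265945435
```

carry_out(translation=[[7,7,0],[5,5,0],[2,1.5,0],[0,0,0],[0,0,0]], turn=[[0,0,0],[0,0,0],[0,0,0],[0,0,0],[0,0,0]], hand=[0,0,0,0,0])

```text
t: 7.7
ee_pos: [0.6563, -0.0957, 0.0295]
orientation: [-1.802, -2.572, -0.001]
contact_force: [-1.4, -1.5, 3.8]
width: 0.009
grip_force: 59.0
```

Run:
```python
from h import *
goto(.6563,-.0956,.030,110.2)
save('top','t3.png');save('scene','s3.png')
a=cv2.resize(cv2.imread('pics/t3.png')[155:230,175:275],None,fx=4,fy=4,interpolation=cv2.INTER_CUBIC)
a=cv2.resize(cv2.imread('pics/t3.png')[150:235,170:310],None,fx=5,fy=5,interpolation=cv2.INTER_CUBIC)
cv2.imwrite('pics/c3.png',a)
b=cv2.resize(cv2.imread('pics/s3.png')[190:310,230:370],None,fx=5,fy=5,interpolation=cv2.INTER_CUBIC)
cv2.imwrite('pics/c4.png',b)
```

```text
t 7.7 pos [ 0.6563 -0.0957  0.0295] xyaw 110.0 tilt 0.06 q6 -0.665 | turn z -0.0039 shift mm [ 0.1  0.1 -0.5] F [-1.4 -1.5  3.8] w 0.009 g 59.00033891201019
```

View pics/c3.png

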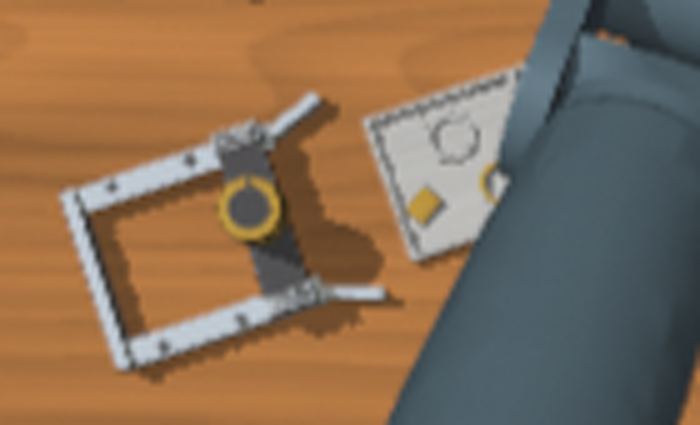

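View pics/c4.png

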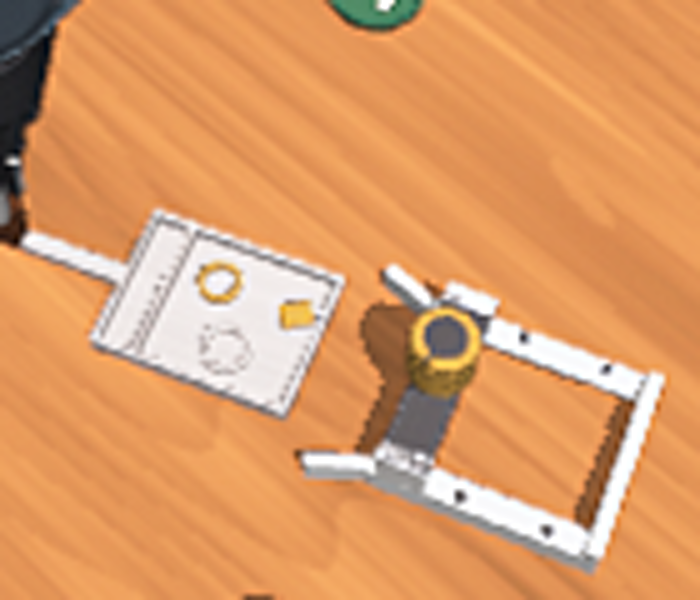

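The tray is lined up ahead of the mouth with its pieces inside. The front corners are at top-crop (366,120) and (418,262), the flares at (316,97) and (384,293), and the stop corners at (62,195) and (120,368). I'll work out the offset of tray to holder in each view.

Run:
```python
from h import *
def A(n,x,y,z):
    o=(170,150) if n=='top' else (230,190)
    return ray(n,(x+.5)/5-.5+o[0],(y+.5)/5-.5+o[1],z)[:2]
D={'top':dict(fl=[(316,97),(384,293)],st=[(62,195),(120,368)],tf=[(366,120),(418,262)]),
'scene':dict(fl=[(300,455),(387,268)],st=[(592,558),(662,376)],tf=[(285,413),(345,278)],tb=[(92,343),(158,210)])}
for n,d in D.items():
    P={k:[A(n,*p,{'fl':.018,'st':.026,'tf':.011,'tb':.011}[k]) for p in v] for k,v in d.items()}
    for k,v in P.items(): print(n,k,np.round(v,4).tolist(),'w',np.linalg.norm(v[0]-v[1]).round(4))
    m={k:np.mean(v,0) for k,v in P.items()}
    ax=m['st']-m['fl'];L=np.linalg.norm(ax);ax/=L;ny=np.array([-ax[1],ax[0]])
    angs=[np.degrees(np.arctan2(*(v[0]-v[1])[::-1]))+90 for v in P.values()]
    print(n,'axis',np.degrees(np.arctan2(ax[1],ax[0])).round(2),'L',L.round(4),'cross angs',dict(zip(P,np.round(angs,2))))
    for k in m: print('  ',k,'along from mouth',((m[k]-m['fl'])@ax).round(4),'lat',((m[k]-m['fl'])@ny).round(4))
    if 'tb' in m: e=m['tf']-m['tb'];print('tray axis',np.degrees(np.arctan2(e[1],e[0])),np.linalg.norm(e))
    # handle lateral
    s=observe()['ee_pos'][:2];print('  tcp from tray front, along',((s-m['tf'])@ax).round(4),'lat',((s-m['fl'])@ny).round(4))
```

```text
top fl [[0.643, 0.1123], [0.5344, 0.0708]] w 0.1163
top st [[0.5838, 0.2503], [0.4888, 0.2141]] w 0.1016
top tf [[0.6317, 0.0847], [0.5527, 0.0531]] w 0.0851
top axis 110.42 L 0.1501 cross angs {'fl': np.float64(110.92), 'st': np.float64(110.86), 'tf': np.float64(111.81)}
   fl along from mouth 0.0 lat 0.0
   st along from mouth 0.1501 lat 0.0
   tf along from mouth -0.0224 lat 0.0046
  tcp from tray front, along -0.1766 lat 0.002
scene fl [[0.6429, 0.1102], [0.5343, 0.072]] w 0.1152
scene st [[0.5868, 0.2504], [0.4873, 0.2164]] w 0.1052
scene tf [[0.6293, 0.0874], [0.5511, 0.0577]] w 0.0836
scene tb [[0.6701, -0.0122], [0.5906, -0.0432]] w 0.0854
scene axis 109.93 L 0.1513 cross angs {'fl': np.float64(109.38), 'st': np.float64(108.89), 'tf': np.float64(110.74), 'tb': np.float64(111.28)}
   fl along from mouth 0.0 lat 0.0
   st along from mouth 0.1513 lat 0.0
   tf along from mouth -0.018 lat 0.0048
   tb along from mouth -0.1259 lat 0.0013
tray axis 111.8060233049543 0.10793598626861219
  tcp from tray front, along -0.1807 lat 0.0001
```

carry_out(translation=[[0,0,0],[4,-0.1,0],[6,-0.15,0],[6,-0.15,0],[6,-0.15,0],[6,-0.15,0],[6,-0.15,0],[6,-0.15,0],[6,-0.15,0],[6,-0.15,0],[6,-0.15,0],[6,-0.15,0]], turn=[[0,0,0.023],[0,0,0],[0,0,0],[0,0,0],[0,0,0],[0,0,0],[0,0,0],[0,0,0],[0,0,0],[0,0,0],[0,0,0],[0,0,0]], hand=[0,0,0,0,0,0,0,0,0,0,0,0])

```text
t: 9.0
ee_pos: [0.6362, -0.0372, 0.0311]
orientation: [1.829, 2.548, 0.0]
contact_force: [2.2, -6.0, 4.9]
width: 0.0093
grip_force: 59.2
```

carry_out(translation=[[6,-0.15,0],[6,-0.15,0],[6,-0.15,0],[6,-0.15,0],[6,-0.15,0]], turn=[[0,0,0],[0,0,0],[0,0,0],[0,0,0],[0,0,0]], hand=[0,0,0,0,0])

```text
t: 9.5
ee_pos: [0.6258, -0.009, 0.031]
orientation: [1.829, 2.548, 0.0]
contact_force: [0.3, -6.7, 5.4]
width: 0.0092
grip_force: 59.2
```

```bash
python3 -c "
from h import *
goto(.5993,.0593,.030,108.7)
print(observe()['ft_torque'])"
```

```text
t 9.5 pos [ 0.6258 -0.009   0.031 ] xyaw 108.7 tilt 0.29 q6 -0.519 | turn z -0.0009 shift mm [73.2 -3.2  0.7] F [ 0.3 -6.7  5.4] w 0.0092 g 59.18359816074371
[-1.06231754 -0.12283883  0.11916203]
```

carry_out(translation=[[6,-0.2,0],[6,-0.2,0],[6,-0.2,0],[6,-0.2,0],[6,-0.2,0],[6,-0.2,0],[6,-0.2,0],[6,-0.2,0],[5,-0.15,0],[5,-0.15,0]], turn=[[0,0,0],[0,0,0],[0,0,0],[0,0,0],[0,0,0],[0,0,0],[0,0,0],[0,0,0],[0,0,0],[0,0,0]], hand=[0,0,0,0,0,0,0,0,0,0])

```text
t: 10.5
ee_pos: [0.6054, 0.0455, 0.0309]
orientation: [1.829, 2.548, 0.001]
contact_force: [1.5, -6.8, 6.7]
width: 0.0094
grip_force: 59.2
```

carry_out(translation=[[3,-0.1,0],[3,-0.1,0],[2,-0.1,0],[0,0,0]], turn=[[0,0,0],[0,0,0],[0,0,0],[0,0,0]], hand=[0,0,0,0])

```text
t: 10.9
ee_pos: [0.6025, 0.0533, 0.0309]
orientation: [1.829, 2.549, 0.001]
contact_force: [1.2, -3.3, 5.8]
width: 0.0094
grip_force: 59.2
```

```bash
python3 -c "
from h import *
goto(.5993,.0593,.030,108.7)
print(observe()['ft_torque'])"
```

```text
t 10.9 pos [0.6025 0.0533 0.0309] xyaw 108.7 tilt 0.24 q6 -0.423 | turn z -0.0007 shift mm [ 6.7 -1.1  0.9] F [ 1.2 -3.3  5.8] w 0.0094 g 59.21211004257202
[-0.82349994 -0.14382506  0.16214732]
```

Not against the stop yet, so I'll go on in small steps until the force rises.

carry_out(translation=[[1.5,0,0],[1.5,0,0],[1.5,0,0],[0,0,0]], turn=[[0,0,0],[0,0,0],[0,0,0],[0,0,0]], hand=[0,0,0,0])

```text
t: 11.3
ee_pos: [0.6011, 0.0573, 0.0309]
orientation: [1.829, 2.549, 0.001]
contact_force: [0.2, -5.7, 5.3]
width: 0.0094
grip_force: 59.2
```

carry_out(translation=[[1.5,0,0],[1.5,0,0],[0,0,0]], turn=[[0,0,0],[0,0,0],[0,0,0]], hand=[0,0,0])

```text
t: 11.6
ee_pos: [0.6014, 0.0587, 0.0311]
orientation: [1.826, 2.546, 0.001]
contact_force: [4.5, -11.5, 2.5]
width: 0.0092
grip_force: 58.9
```

carry_out(translation=[[1.5,0,0],[1.5,0,0],[0,0,0],[0,0,0]], turn=[[0,0,0],[0,0,0],[0,0,0],[0,0,0]], hand=[0,0,0,0])

```text
t: 12.0
ee_pos: [0.6025, 0.0597, 0.0321]
orientation: [1.823, 2.542, 0.001]
contact_force: [8.0, -17.7, 1.6]
width: 0.0091
grip_force: 58.9
```

Run:
```python
from h import *
goto(.5993,.0593,.030,108.7);print(observe()['ft_torque'])
save('scene','s5.png')
b=cv2.resize(cv2.imread('pics/s5.png')[200:320,240:380],None,fx=5,fy=5,interpolation=cv2.INTER_CUBIC)
cv2.imwrite('pics/c5.png',b)
```

```text
t 12.0 pos [0.6025 0.0597 0.0321] xyaw 108.7 tilt 0.8 q6 -0.407 | turn z 0.0001 shift mm [ 0.7 -3.2  2.1] F [  8.  -17.7   1.6] w 0.0091 g 58.89172558905557
[-2.87009726 -1.37121983  0.2628916 ]
```

View pics/c5.png

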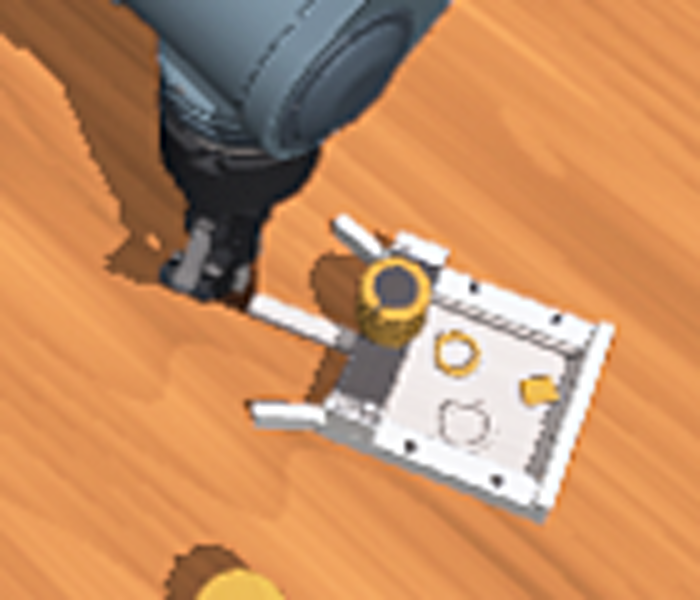

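The tray is home: the push reads 19 N straight back along the axis, the position matches the predicted one, and the pieces are in the tray. Next I release and rise.

carry_out(translation=[[-1.5,0,0],[0,0,0],[0,0,0],[0,0,0],[0,0,0],[0,0,0],[0,0,-5],[0,0,-15],[0,0,-25],[0,0,-30],[0,0,-35],[0,0,-35],[0,0,-25],[0,0,0],[0,0,0]], turn=[[0,0,0],[0,0,0],[0,0,0],[0,0,0],[0,0,0],[0,0,0],[0,0,0],[0,0,0],[0,0,0],[0,0,0],[0,0,0],[0,0,0],[0,0,0],[0,0,0],[0,0,0]], hand=[0,0.5,0.6,0.6,0.6,0.6,0.6,0.6,0.6,0.8,0.8,0.8,0.8,0.8,0.8])

```text
t: 13.55
ee_pos: [0.5983, 0.0626, 0.2009]
orientation: [1.831, 2.551, 0.002]
contact_force: [-0.5, -0.2, -1.1]
width: 0.068
grip_force: 0.0
```

Run:
```python
from h import *
# cap centre in top/scene before occlusion (t3/s3) : brass ring blob
for n,f,r in(('top','t3.png',(190,245,170,215)),('scene','s3.png',(295,345,240,275))):
    im=cv2.imread('pics/'+f)[r[2]:r[3],r[0]:r[1]];h=cv2.cvtColor(im,cv2.COLOR_BGR2HSV)
    m=((h[...,0]>=19)&(h[...,0]<=32)&(h[...,1]>110)&(h[...,2]>60)).astype(np.uint8)
    c=max(cv2.findContours(m,0,1)[0],key=cv2.contourArea);x,y,w,hh=cv2.boundingRect(c)
    print(n,x+r[0],y+r[2],w,hh,'minc',np.add(cv2.minEnclosingCircle(c)[0],(r[0],r[2])),cv2.minEnclosingCircle(c)[1])
print(tri((219.6,191.2),(318.7,257.1)),ray('top',219.6,191.2,.085))
goto(.5707,.1365,.18,110)
s=observe();print(s['qpos'])
```

```text
top 214 185 13 14 minc [220.18181801 191.40909004] 6.837195873260498
scene 312 252 14 17 minc [318.37179565 259.79914474] 8.224979400634766
[0.57191391 0.13692706 0.08490373] [0.57245774 0.13618859 0.085     ]
t 13.55 pos [0.5983 0.0626 0.2009] xyaw 108.7 tilt 0.11 q6 -0.41 | turn z -0.023 shift mm [78.9 -0.7 20.9] F [-0.5 -0.2 -1.1] w 0.068 g 0.0
[-8.39573882e-02  1.52585677e-01  1.70578743e+00  1.55391904e-05
  1.28134223e+00 -4.10004195e-01]
```

carry_out(translation=[[20,0,0],[20,0,0],[20,0,0],[18,0,0],[0,0,0],[0,0,0],[0,0,0],[0,0,0],[0,0,0],[0,0,0],[0,0,0],[0,0,0],[0,0,0],[0,0,0],[0,0,0],[0,0,0],[0,0,0],[0,0,0],[0,0,0],[0,0,0]], turn=[[0,0,0],[0,0,0],[0,0,0],[0,0,0],[0,0,-0.144],[0,0,-0.144],[0,0,-0.144],[0,0,-0.144],[0,0,-0.144],[0,0,-0.144],[0,0,-0.144],[0,0,-0.144],[0,0,-0.144],[0,0,-0.144],[0,0,-0.144],[0,0,-0.144],[0,0,-0.144],[0,0,-0.144],[0,0,-0.144],[0,0,-0.144]], hand=[0.8,0.8,0.8,0.8,0.8,0.8,0.8,0.8,0.8,0.8,0.8,0.8,0.8,0.8,0.8,0.8,0.8,0.8,0.8,0.8])

```text
t: 15.55
ee_pos: [0.5723, 0.1367, 0.1985]
orientation: [1.594, -2.705, -0.002]
contact_force: [-0.3, 0.0, 0.9]
width: 0.0685
grip_force: 0.0
```

Run:
```python
from h import *
goto(.572,.1368,.075)
```

```text
t 15.55 pos [0.5723 0.1367 0.1985] xyaw -119.0 tilt 0.14 q6 -2.594 | turn z -0.0 shift mm [-1.000e-01  0.000e+00  1.235e+02] F [-0.3  0.   0.9] w 0.0685 g 0.0
```

carry_out(translation=[[0,0,25],[0,0,25],[0,0,25],[0,0,15],[0,0,12],[0,0,12],[0,0,9],[0,0,0],[0,0,0],[0,0,0],[0,0,0],[0,0,0],[0,0,0]], turn=[[0,0,0],[0,0,0],[0,0,0],[0,0,0],[0,0,0],[0,0,0],[0,0,0],[0,0,0],[0,0,0],[0,0,0],[0,0,0],[0,0,0],[0,0,0]], hand=[0.8,0.8,0.8,0.8,0.8,0.8,0.8,0.7,0.5,0.3,0.3,0.3,0.3])

```text
t: 16.85
ee_pos: [0.5733, 0.1365, 0.0771]
orientation: [-1.587, 2.711, -0.0]
contact_force: [0.2, -0.2, 0.1]
width: 0.0259
grip_force: 0.0
```

Run:
```python
from h import *
goto(.572,.1368,.075);print(observe()['ft_torque'])
```

```text
t 16.85 pos [0.5733 0.1365 0.0771] xyaw -119.3 tilt 0.03 q6 -2.588 | turn z -0.0 shift mm [0.4 1.3 2.1] F [ 0.2 -0.2  0.1] w 0.0259 g 0.0
[-0.05008267 -0.01476873 -0.00296362]
```

Width 26 mm with no grip force means the cap is not between the pads. I'll look before doing anything else.

Run:
```python
from h import *
save('scene','s6.png')
b=cv2.resize(cv2.imread('pics/s6.png')[200:320,240:380],None,fx=5,fy=5,interpolation=cv2.INTER_CUBIC)
cv2.imwrite('pics/c6.png',b)
```

```text
(no output)
```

View pics/c6.png

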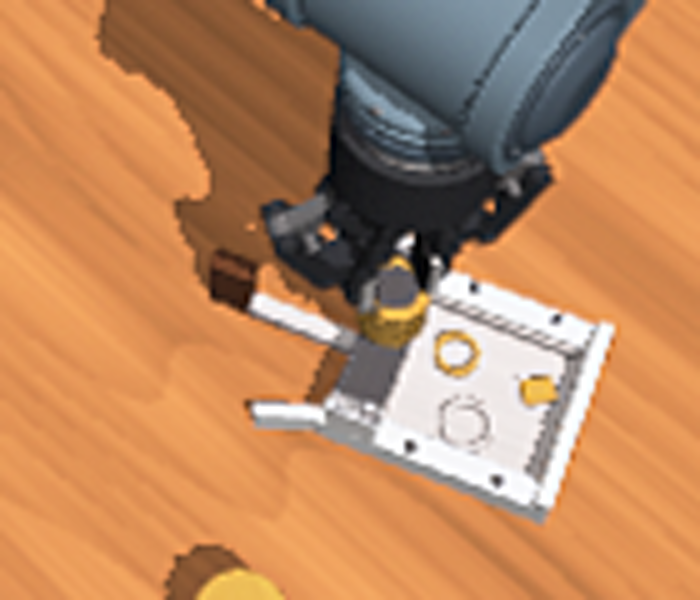

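Run:
```python
from h import *
s=observe();M=Ro.from_rotvec(s['orientation']).as_matrix()
for dz in (.014,.005,-.005):
  for sg in(-1,1):
    X=s['ee_pos']+M@np.array([0,sg*.013,dz]); print(dz,sg,((proj('scene',X)-[240,200]+.5)*5).round())
for z in(.074,.085,.051): print('cap',z,((proj('scene',[.572,.1368,z])-[240,200]+.5)*5).round())
b=cv2.imread('pics/s6.png')[235:275,300:340]
a=cv2.imread('pics/s3.png')[235:275,300:340]
cv2.imwrite('pics/c7.png',cv2.resize(np.hstack([a,b]),None,fx=10,fy=10,interpolation=cv2.INTER_CUBIC))
```

```text
0.014 -1 [363. 315.]
0.014 1 [413. 301.]
0.005 -1 [364. 308.]
0.005 1 [415. 293.]
-0.005 -1 [366. 299.]
-0.005 1 [417. 285.]
cap 0.074 [392. 298.]
cap 0.085 [394. 288.]
cap 0.051 [388. 317.]
```

View pics/c7.png

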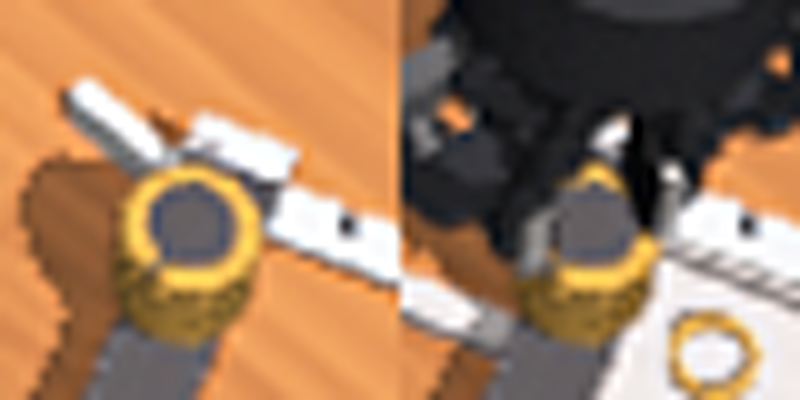

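carry_out(translation=[[0,0,0],[0,0,0]], turn=[[0,0,0],[0,0,0]], hand=[0.25,0.25])

```text
t: 17.1
ee_pos: [0.5732, 0.1365, 0.0768]
orientation: [-1.587, 2.711, 0.0]
contact_force: [-0.1, 0.3, 0.4]
width: 0.0215
grip_force: 0.2
```

carry_out(translation=[[0,0,0],[0,0,0]], turn=[[0,0,0],[0,0,0]], hand=[0.15,0.15])

```text
t: 17.3
ee_pos: [0.5731, 0.1367, 0.077]
orientation: [1.587, -2.711, -0.001]
contact_force: [-2.2, 1.4, 2.2]
width: 0.0128
grip_force: 1.4
```

Run:
```python
from h import *
save('scene','s8.png')
for f in('s3.png','s6.png','s8.png'):
    h=cv2.cvtColor(cv2.imread('pics/'+f)[244:274,304:336] if f!='s3.png' else cv2.imread('pics/s3.png')[244:274,304:336],cv2.COLOR_BGR2HSV).astype(int)
    print(f)
    for r in h: print(''.join('B' if 18<=a<=33 and b>110 and c>50 else 'o' if b>90 else '#' if c<60 else 'd' if c<120 else 'g' if c<190 else '.' for a,b,c in r))
```

```text
s3.png
ooo....ooooooooooooooooooooooooo
ooog.....ooooooooooooooooooooooo
ooodg.....oooooo.ooooooooooooooo
ooogddg....oooo.....oooooooooooo
ooooggdg....ooo........ooooooooo
oooooogdg...gog..........ooooooo
oooooooddg..ggddgg........oooooo
ooooooooddggg.ooogg......ooooooo
ooooooooodgBBBBBBBogdg...ooooooo
ooooooooooBBBoodoBBBddddg.oooooo
oooooooooBBBddddddBBBddd....oooo
oooooooooBBddddddddBBodg......oo
ooooooooBBBddddddddoBBdg......g.
ooooooooBBoddddddddoBBg.......#g
ooooooooBBBddddddddoBBg.......gg
ooooooooBBBodddddddoBBoog.......
ooooooooBBBBddddddoBBBoooogg....
ooooooooBBBoooogoBBBBoooooooogg.
ooooooooBBBoBBBBBBBBBooooooooooo
ooooooooBBBBBBBBBBBBBooooooooooo
ooooooooBBBBBBBBBBBBBooooooooooo
ooooooooBBBBBBBBBBBBoooooooooooo
oooooooooBBBBBBBBBBooooooooooooo
oooooooddoBBBBBBBBoooooooooooooo
oooooooddddBBBBBBooooooooooooooo
oooooodddddddgoodgoooooooooooooo
oooooodddddddddddooooooooooooooo
oooooggddddddddddooooooooooooooo
ooooodddddddddddgooooooooooooooo
ooooodddddddddddoooooooooooooooo
s6.png
do############################d#
ooo#############################
ooodo############dd###########
[... 1190 characters left out ...]
ooooooo
##############dd###dgg#dg.oooooo
#############ddd####dgdd....oooo
############dgdd##odgg#g......oo
oo##dooo###dggddd#odggdg......g.
ooooooo####dggddd#odggg.......#g
ooooooooo##dgddddd#dgB........gg
oooooooo##ddgddddddBBB.g........
ooooooooB#dggdddddoBBBggg..g....
ooooooooBBdggoogoBBBB...gggg..g.
ooooooooBBBBBBBBBBBBB.....gggg..
ooooooooBBBBBBBBBBBBB........ggg
..goooooBBBBBBBBBBBBo..........g
...ggoooBBBBBBBBBBBBg...........
....gggooBBBBBBBBBBo....goBB....
...ggggddoBBBBBBBBo....gBBBoBB..
gggggggddddBBBBBBo.....BB...ggB.
oodddgdddddddooodg.....B......oo
oooodddddddddddddg.....B.......B
oooooogdddddddddd......B......go
ooooodddddddddddg......oB....gB.
oooooddddddddddd.......goBoooBB.
```

The fingertips are resting on top of the cap, so they stand higher than nominal. I'll open and go deeper while watching the force.

carry_out(translation=[[0,0,-3],[0,0,-3],[0,0,0],[0,0,0],[0,0,0]], turn=[[0,0,0],[0,0,0],[0,0,0],[0,0,0],[0,0,0]], hand=[0.3,0.8,0.8,0.8,0.8])

```text
t: 17.85
ee_pos: [0.5731, 0.1365, 0.0827]
orientation: [1.587, -2.711, 0.0]
contact_force: [0.4, 0.4, 0.6]
width: 0.068
grip_force: 0.0
```

carry_out(translation=[[0,0,8],[0,0,8],[0,0,6],[0,0,0],[0,0,0],[0,0,0],[0,0,0],[0,0,0]], turn=[[0,0,0],[0,0,0],[0,0,0],[0,0,0],[0,0,0],[0,0,0],[0,0,0],[0,0,0]], hand=[0.8,0.8,0.8,0.5,0.3,0.3,0.3,0.3])

```text
t: 18.65
ee_pos: [0.5719, 0.1373, 0.0613]
orientation: [1.586, -2.709, -0.004]
contact_force: [-6.7, 2.1, 5.8]
width: 0.0314
grip_force: 59.0
```

The cap is gripped: width 31.4 mm (same offset as on the handle), 59 N. Screwing down.

carry_out(translation=[[0,0,0.25],[0,0,0.36],[0,0,0.36],[0,0,0.36],[0,0,0.36],[0,0,0.36],[0,0,0.36],[0,0,0.36],[0,0,0.36],[0,0,0.36],[0,0,0]], turn=[[0,0,0.1],[0,0,0.14],[0,0,0.14],[0,0,0.14],[0,0,0.14],[0,0,0.14],[0,0,0.14],[0,0,0.14],[0,0,0.14],[0,0,0.14],[0,0,0]], hand=[0,0,0,0,0,0,0,0,0,0,0])

```text
t: 19.75
ee_pos: [0.5711, 0.1384, 0.0578]
orientation: [-0.473, -3.1, -0.003]
contact_force: [-8.9, 6.1, 7.3]
width: 0.0318
grip_force: 59.1
```

```bash
python3 -c "
from h import *
goto(.572,.137,.0578);print(observe()['ft_torque'])"
```

```text
t 19.75 pos [0.5711 0.1384 0.0578] xyaw 162.6 tilt 0.34 q6 -1.226 | turn z -0.0 shift mm [-1.3 -1.1 -0. ] F [-8.9  6.1  7.3] w 0.0318 g 59.05286192893982
[ 0.9849834   1.4868335  -0.03350484]
```

carry_out(translation=[[1.3,0.4,0.36],[0,0,0.36],[0,0,0.36],[0,0,0.36],[0,0,0.36],[0,0,0.36],[0,0,0.36],[0,0,0.36],[0,0,0.36],[0,0,0.36],[0,0,0.36],[0,0,0.36],[0,0,0.36],[0,0,0.36],[0,0,0.36],[0,0,0.36],[0,0,0.36],[0,0,0.36],[0,0,0]], turn=[[0,0,0.14],[0,0,0.14],[0,0,0.14],[0,0,0.14],[0,0,0.14],[0,0,0.14],[0,0,0.14],[0,0,0.14],[0,0,0.14],[0,0,0.14],[0,0,0.14],[0,0,0.14],[0,0,0.14],[0,0,0.14],[0,0,0.14],[0,0,0.14],[0,0,0.14],[0,0,0.14],[0,0,0]], hand=[0,0,0,0,0,0,0,0,0,0,0,0,0,0,0,0,0,0,0])

```text
t: 21.65
ee_pos: [0.573, 0.1389, 0.0517]
orientation: [-3.099, -0.497, -0.005]
contact_force: [2.0, 5.2, -1.5]
width: 0.0317
grip_force: 59.4
```

```bash
python3 -c "
from h import *
goto(.572,.137,.0513);print(observe()['ft_torque'])"
```

```text
t 21.65 pos [0.573  0.1389 0.0517] xyaw 18.2 tilt 0.26 q6 1.295 | turn z -0.0 shift mm [-1.6  1.5  0.3] F [ 2.   5.2 -1.5] w 0.0317 g 59.43999946117401
[ 1.17926396 -0.28651668 -0.0131885 ]
```

carry_out(translation=[[0,0,0.25],[0,0,0.25],[0,0,0.25],[0,0,0]], turn=[[0,0,0.1],[0,0,0.1],[0,0,0.1],[0,0,0]], hand=[0,0,0,0])

```text
t: 22.05
ee_pos: [0.5732, 0.1386, 0.0509]
orientation: [-3.139, -0.029, -0.005]
contact_force: [2.2, 5.6, -0.4]
width: 0.0317
grip_force: 59.5
```

```bash
python3 -c "
from h import *
goto(.572,.137,.0513);print(observe()['ft_torque'])"
```

```text
t 22.05 pos [0.5732 0.1386 0.0509] xyaw 1.1 tilt 0.25 q6 1.595 | turn z -0.0 shift mm [-1.2  1.6 -0.4] F [ 2.2  5.6 -0.4] w 0.0317 g 59.46492612361908
[ 0.97115078 -0.34349717 -0.13957521]
```

carry_out(translation=[[0,0,0.25],[0,0,0.25],[0,0,0.25],[0,0,0]], turn=[[0,0,0.1],[0,0,0.1],[0,0,0.1],[0,0,0]], hand=[0,0,0,0])

```text
t: 22.45
ee_pos: [0.5721, 0.1385, 0.0503]
orientation: [-3.109, 0.438, 0.001]
contact_force: [-3.0, 3.9, 4.1]
width: 0.0314
grip_force: 59.8
```

```bash
python3 -c "
from h import *
goto(.572,.137,.0513);print(observe()['ft_torque'])"
```

```text
t 22.45 pos [0.5721 0.1385 0.0503] xyaw -16.1 tilt 0.12 q6 1.894 | turn z -0.0 shift mm [ 0.3  1.4 -1. ] F [-3.   3.9  4.1] w 0.0314 g 59.78719890117645
[ 0.86170155  0.57891821 -0.02447291]
```

carry_out(translation=[[0,0,0.25],[0,0,0.25]], turn=[[0,0,0.1],[0,0,0.1]], hand=[0,0])

```text
t: 22.65
ee_pos: [0.5716, 0.1387, 0.0502]
orientation: [-3.049, 0.75, 0.003]
contact_force: [-6.3, 5.1, 8.6]
width: 0.0317
grip_force: 60.2
```

```bash
python3 -c "
from h import *
goto(.572,.137,.0513);s=observe();print(s['ft_torque'],s['joint_torque'][5])"
```

```text
t 22.65 pos [0.5716 0.1387 0.0502] xyaw -27.6 tilt 0.14 q6 2.096 | turn z -0.0 shift mm [ 1.1  1.3 -1.1] F [-6.3  5.1  8.6] w 0.0317 g 60.23250102996826
[0.77617157 0.90746101 0.01259732] -0.8174732699990273
```

carry_out(translation=[[0,0,0.25],[0,0,0.25]], turn=[[0,0,0.1],[0,0,0.1]], hand=[0,0])

```text
t: 22.85
ee_pos: [0.5723, 0.1382, 0.0501]
orientation: [-2.96, 1.05, 0.0]
contact_force: [-4.4, 3.1, 9.0]
width: 0.0313
grip_force: 60.8
```

```bash
python3 -c "
from h import *
goto(.572,.137,.0513);s=observe();print(s['ft_torque'],s['joint_torque'][5])"
```

```text
t 22.85 pos [0.5723 0.1382 0.0501] xyaw -39.1 tilt 0.06 q6 2.296 | turn z -0.0 shift mm [ 0.5  1.1 -1.2] F [-4.4  3.1  9. ] w 0.0313 g 60.825122594833374
[0.52839354 0.82759977 0.04477657] -0.8309338800609112
```

Joint 6 torque has risen to 0.83 N m with the pads slipping and the descent stopped, after about 4.3 rad as predicted: the cap is bottomed out. Now I back it off a quarter turn.

carry_out(translation=[[0,0,0],[0,0,-0.4],[0,0,-0.4],[0,0,-0.4],[0,0,-0.4],[0,0,-0.4],[0,0,-0.4],[0,0,-0.4],[0,0,-0.4],[0,0,-0.4],[0,0,-0.4],[0,0,-0.4],[0,0,-0.4],[0,0,0],[0,0,0],[0,0,0]], turn=[[0,0,0],[0,0,-0.133],[0,0,-0.133],[0,0,-0.133],[0,0,-0.133],[0,0,-0.133],[0,0,-0.133],[0,0,-0.133],[0,0,-0.133],[0,0,-0.133],[0,0,-0.133],[0,0,-0.133],[0,0,-0.133],[0,0,0],[0,0,0],[0,0,0]], hand=[0,0,0,0,0,0,0,0,0,0,0,0,0,0,0,0])

```text
t: 24.45
ee_pos: [0.5722, 0.1385, 0.0543]
orientation: [-2.815, -1.39, -0.002]
contact_force: [-1.9, 4.3, 4.5]
width: 0.0312
grip_force: 60.4
```

Run:
```python
from h import *
goto(.572,.137,.0541);s=observe();print(s['ft_torque'],s['joint_torque'][5])
# tray check: ring/bezel brass blobs & stop in scene vs s5 (tray just homed)
save('scene','s9.png')
def f(n):
    h=cv2.cvtColor(cv2.imread('pics/'+n),cv2.COLOR_BGR2HSV)[255:300,322:360];m=((h[...,0]>=18)&(h[...,0]<=33)&(h[...,1]>110)&(h[...,2]>60)).astype(np.uint8)
    k=cv2.connectedComponentsWithStats(m,connectivity=8);return [(k[3][i].round(2).tolist(),int(k[2][i,4])) for i in range(1,k[0]) if k[2][i,4]>4]
for n in('s5.png','s6.png','s9.png'):print(n,f(n))
```

```text
t 24.45 pos [0.5722 0.1385 0.0543] xyaw 52.6 tilt 0.12 q6 0.696 | turn z -0.0 shift mm [-1.3  0.7  0.2] F [-1.9  4.3  4.5] w 0.0312 g 60.44693648815155
[0.71242557 0.51017721 0.05209752] 0.03398318309336901
s5.png [([1.46, 5.64], 28), ([8.89, 15.07], 28), ([25.28, 22.62], 29)]
s6.png [([1.19, 7.1], 21), ([8.22, 15.13], 23), ([24.93, 22.67], 30)]
s9.png [([1.41, 5.81], 32), ([7.33, 13.4], 15), ([10.83, 18.33], 6), ([24.93, 22.67], 30)]
```

```bash
python3 -c "
from bench import *
print(close_job())"
```

```text
the job is handed in; nothing more can be done
None
```

I've handed the job in and no verdict came back. By my measurements, the tray is home against the stop with its pieces in it, and the cap was bottomed out, backed off about 1.6 rad and is still gripped at about 60 N.

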